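# Build up the grinding-wheel arbor

### The job

Build up the grinding-wheel arbor on its stand: first the steel dog plate, teeth down, turned by feel until its teeth drop between the hub's four brass drive pins and it sits fully home on the hub, then the reddish-brown grinding wheel on it, and last the red cap, pushed down against the stiff brass plunger until it sits fully home on the wheel. Lower and press everything gently, never forcing a part that is blocked, and leave the other tools where they lie.

Things in the scene. Friction and masses are not known exactly. Their poses are not given: they have to be found in the camera images.
- arbor_stand: Arbor stand, screwed down, its place differs each time: grey plate 100x100x14 mm, origin at the centre of its underside on the blue mat, z up. On it a dark round hub, 54 mm across, face 28 mm above the origin. On the z axis a steel post: 18 mm diameter from 28 to 53 mm above it, then chamfered to a 14 mm spigot that ends at 75 mm, with a brass plunger standing out of its end.
- hub_face (a point): On the post's axis at the hub's face, 28 mm above the stand's origin, z up: seat of the dog plate. Four brass pins, 6 mm diameter, 90 degrees apart, 22 mm from the axis, stand 6 mm proud of the face. Hub and pins are locked at some angle that is not measured and that the stand's yaw does not tell.
- plunger (a joint): Stiff brass locking plunger in the spigot's end, 9 mm diameter: how far it is pushed in, in m. 0 at first (tip 92 mm above the stand's origin), 0.008 with the cap home, 0.010 at most. It yields to about 6 N downwards and stays where it is left. Pressing a blocked part on the pins with more than 30 N, or the cap or wheel with more than 40 N, does damage.
- dog_plate: Steel dog plate, lying teeth down: disc 60 mm across, 8 mm thick, bore 20 mm; below it four square-sided teeth 7 mm high, 23 mm wide, reaching from 11.5 to 27 mm from the axis, the first along +x, then every 90 degrees. Origin at the centre of the teeth's underside, z up; disc rim 7 to 15 mm above it; about 0.18 kg.
- plate_top (a point): Centre of the dog plate's top face, 15 mm above its origin. The pins fit between the teeth with about 4 degrees to spare either way, so it drops in once in every 90 degrees of turn; with teeth riding on pins it stays 6 mm too high. Seated, this point is 15 mm above the hub face.
- wheel: Reddish-brown grinding wheel, plain ring 62 mm across, 16 mm thick, bore 20 mm, lying flat. Origin at the centre of its underside, z up; about 0.14 kg. Seated, its underside is 15 mm and its top 31 mm above the hub face.
- cap: Red cap, standing mouth down: skirt 42 mm across and 5 mm high, above it a round ribbed knob 30 mm across, top 30 mm above the origin. Origin at the centre of its underside, z up; blind bore 16 mm diameter, 25 mm deep, open below; about 0.07 kg. Lowered on the post it meets the plunger 8 mm before it is home; home, its underside lies on the wheel, 31 mm above the hub face, with the plunger pushed in 8 mm.
- tape_roll: roll of masking tape lying flat, 103 mm across, 25 mm high; a bystander, origin at the middle of its underside
- spanner_13: spanner, 30x158x7 mm, long axis y; a bystander, origin at the middle of its underside
- pliers: pliers with blue handles, 56x172x14 mm, long axis y; a bystander, origin at the middle of its underside
- marker: black marker with a blue cap, 16x130x18 mm, long axis y; a bystander, origin at the middle of its underside
- hex_key_5: black L-shaped hex key, 30x82x6 mm, long axis y; a bystander, origin at the middle of its underside
Things that resemble listed ones, but are neither listed nor needed, are in the scene too. Several things look just like the dog_plate: the one meant starts farthest from the robot's base. What is shaped like the cap but turquoise is not meant.

How it is judged (in metres and radians):
On the way, in this order (a step that is already met when the one before it is completed fails the run):
1. the dog plate sits fully home on the hub, its teeth between the drive pins (z of dog_plate in the frame of hub_face between -0.003 and 0.0025 m and horizontal distance between dog_plate and hub_face below 0.003 m and angle between dog_plate's own z axis and vertical below 0.06 rad), for 0.2 s.
2. then the wheel lies flat on the seated dog plate (all of step 1 and z of wheel in the frame of hub_face between 0.012 and 0.0175 m and horizontal distance between wheel and hub_face below 0.003 m and angle between wheel's own z axis and vertical below 0.06 rad), for 0.2 s.
3. then the cap is home on the wheel (all of step 2 and z of cap in the frame of hub_face between 0.028 and 0.0335 m and horizontal distance between cap and hub_face below 0.003 m and angle between cap's own z axis and vertical below 0.06 rad), for 0.2 s.
At the end, for the whole second after the job is handed in: On the hub, from below: dog plate (underside within +2.5/-3 mm of the hub face), wheel (underside 15 mm above the face, same tolerance), cap (underside 31 mm above the face, same tolerance), each within 3 mm of the post's axis, tilted less than 0.06 rad, and at rest (all of step 3 and linear speed of each of dog_plate, wheel, cap below 0.02 m/s); the robot touches nothing.
It fails at once if the dog plate is pressed against the stand, hub or pins with more than 30 N while it is not home (over 2 mm too high), or with more than 60 N when home ((contact force between dog_plate and arbor_stand above 30 N and z of dog_plate in the frame of hub_face above 0.002 m) or contact force between dog_plate and arbor_stand above 60 N).
It fails at once if the wheel is pressed against the stand or on the dog plate with more than 40 N (contact force between wheel and dog_plate above 40 N or contact force between wheel and arbor_stand above 40 N).
It fails at once if the cap is pressed against the plunger or stand, or on the wheel, with more than 40 N (contact force between cap and arbor_stand above 40 N or contact force between cap and wheel above 40 N).
It fails at once if another tool is moved by more than 30 mm (distance of any of tape_roll, spanner_13, pliers, marker, hex_key_5 from where it was at the start of the episode above 0.03 m).
It also fails if it takes over 72 s, if anything falls off the work surface, if the arm or the gripper's body presses on something with over 40 N, if the wrist force passes 120 N, or if a joint passes its speed limit or range.

### The arm

A 6-joint arm with a two-finger parallel gripper is mounted at the origin on a cart in front of the work surface, level with it; the furniture and walls round the work are solid. World frame = base frame: x ahead of the robot, y to its left, z up, the work surface at z = 0. Lengths are in m, angles in degrees, forces in N, time in s.
With the tool pointing down it reaches from about 0.3 to 0.75 m from the base axis. Payload 8.5 kg.
Tool frame: the origin (TCP) lies midway between the tips of the shut fingers; the grasp point (between the pads) lies 19 mm behind it (env.tcp_to_grasp is the z of the grasp point in the tool frame, in m); z points along the fingers, y is the line along which they close (so a half turn about z gives the same grasp; the last joint's range is limited). The gripper opens to 85 mm and grips with 20 to 120 N. Pads are 22 mm wide; open, the fingers measure 114 mm over their backs; the gripper's body (76 mm by 85 mm) begins 54 mm behind the grasp point. The pads swing forward as they close: fully open they stand 13 mm farther back than shut.
Start: joints at [62.894, 21.807, 74.336, -0, 83.858, -12.336], TCP at [0.14, 0.532, 0.231] pointing down, gripper open.
Joint ranges: [-178.18, 178.18], [-50.72, 133.34], [12.68, 142.11], [-81.47, 261.47], [9.98, 163.14], [-165.26, 165.26]. Speed limits (degrees/s): [136.94, 136.94, 180, 180, 180, 180].

### API

Orientations are given as a 3x3 rotation matrix whose columns are the frame's x, y, z axes.
In Python, from rig import env, imaging, job, models gives the robot as it stands. The module is installed in compiled form; this text tells all that it offers.
- The arm moves only by the tool jog_arm, never from a script. Its argument "plan" is text: rows parted by semicolons, each of 7 numbers parted by spaces: the turn, a rotation vector about the tool's x, y, z in degrees, then the shift along the tool's x, y, z in cm, then the closure in counts, from 0 (fully open) to 255 (shut). In form: rx ry rz x y z claw; .... A call has 1 to 10 rows; each row shifts and turns the commanded pose from where the row before left it, along the tool's axes as they then stand; what a row does not reach is not made up. A row lasts 1/12 s, in which the tool goes at most 41.7 mm and 7.16 degrees, less where a joint would pass 70% of its speed; a pose out of reach is approached as far as the arm can. A call with a gripper value outside its range is refused whole. The fingers move at their own pace and stop on an object; "grip_force" is the grip in N (left out, the last holds). Time passes only in rows, so rows that do not move let the fingers close. It gives the time, the measured TCP pose, the force, the opening and the grip force at its end, in the units of the state.
- env.observe(): the state, without advancing time (a new reading comes with each control period).
- imaging.get_image(name): name is "side" or "top"; returns a dict with "pixels" (384x512x3 uint8, red, green, blue), "depth" (384x512 float32, m along the optical axis (not along the pixel's ray), 0 where there is no reading), "fov_y" (degrees; the focal length in pixels is half the picture's height over the tangent of half this angle, whatever the lens; pixels are square), "cx", "cy" (the principal point, pixels), "world_from_camera" (4x4, takes a point from camera to world coordinates). Camera axes: x right, y down, z forward; pixel columns grow to the right and rows downward; lengths in m; the calibration is good to about 2 mm. A picture is of the moment at which its call begins.
- job.close_job(): hands the job in; it is judged then, once.
Trained networks look in the newest picture that a camera, given by its name, has taken for a name from the list of things; names that differ only in an ending like _2 or _b are one class to them, and where a whole thing is asked for, a point or a joint stands for the part that bears it (a point fixed in the world has none). Each returns a list of dicts, best first, with "confidence" (0 to 1); they miss things now and then, are a little off and sometimes report something else, mostly with a low value. They report only what shows in the picture. A call takes as long as a camera call. They do not tell look-alikes from the thing itself.
- models.outline_of(camera, query): "region" (384x512 bool, what is visible of it) and "bbox" ([centre column, centre row, width, height] in pixels, round what is visible of it).
- models.tip_of(camera, query): "at" ([column, row] in pixels: a listed point, or the origin of a listed thing).
The state is a dict: "time_s": time; "q": joint angles; "qvel": joint speeds; "joint_efforts": joint torques, N m; "position": TCP position; "tool_rot": TCP orientation; "ft_force": force on the tool from outside, world axes, zero at the start; "wrist_torque": the same for the moment, N m; "grip_width": finger opening in m; "gripper_force": force on a finger pad.
Only numpy, scipy, OpenCV 4.12 (cv2) and the standard library are available. Lean on these libraries where they do the work, as an engineer would, in place of code of your own. Each camera call takes 0.05 s, during which the arm holds its last target. There are 200 camera calls.

## Working session

There is one attempt and no reset: what is moved stays moved. The work goes in short steps, Python scripts to look and compute and a tool call to move; the robot and the scene stay as the last step left them, time stands still between calls to the robot, and variables do not carry over. Pictures are saved under pics/ and viewed, at most 10 in all, crops included, and the job is handed in when it is done.

Besides the shell and the picture viewer there is one more tool, called after "Request:" as name(argument=value, ...) on one line, values as JSON. jog_arm: Moves the arm, as the interface text tells. Its arguments: {"type":"object","properties":{"plan":{"type":"string"},"grip_force":{"type":"number"}},"required":["plan"]}

```bash
mkdir -p pics
cat > h.py <<'E'
import numpy as np, cv2
from rig import env, imaging, job, models
def cloud(im):
    h,w=im["depth"].shape; f=h/2/np.tan(np.radians(im["fov_y"])/2)
    v,u=np.mgrid[:h,:w]; d=im["depth"]
    P=np.stack([(u-im["cx"])/f*d,(v-im["cy"])/f*d,d],-1)
    T=np.array(im["world_from_camera"]); return P@T[:3,:3].T+T[:3,3]
def save(im,n): cv2.imwrite(f"pics/{n}.png",im["pixels"][:,:,::-1])
E
python3 - <<'E'
from h import *
s=env.observe(); print({k:np.round(v,4).tolist() for k,v in s.items()}, env.tcp_to_grasp)
ims={c:imaging.get_image(c) for c in("top","side")}
for c,im in ims.items():
    save(im,c+"0"); W=cloud(im); np.save(c+"0.npy",W); print(c,im["fov_y"],im["cx"],im["cy"],np.round(im["world_from_camera"],3).tolist(),(im["depth"]>0).mean())
    for q in("dog_plate","wheel","cap","arbor_stand","plunger","hub_face","plate_top"):
        for o in models.tip_of(c,q):
            u,v=np.round(o["at"]).astype(int); print(c,q,round(o["confidence"],2),u,v,np.round(W[min(v,383),min(u,511)],3))
E
```

```text
{'time_s': 0.0, 'q': [62.8941, 21.8413, 74.3862, -0.0002, 83.8588, -12.3362], 'qvel': [-0.0097, -0.1, 0.0141, 0.0073, -0.0691, -0.0603], 'joint_efforts': [0.0002, -44.8468, -23.1277, -0.0002, 0.0047, 0.0], 'position': [0.1401, 0.5315, 0.2307], 'tool_rot': [[-0.967, 0.2549, -0.0007], [0.2549, 0.967, -0.0013], [0.0003, -0.0015, -1.0]], 'ft_force': [0.0042, 0.0069, 0.1205], 'wrist_torque': [0.0211, 0.0051, 0.0334], 'gripper_force': 0.0, 'grip_width': 0.0854} -0.0187
top 49.58285471975465 254.98167677507476 187.73877156184682 [[0.001, -0.988, 0.153, 0.42], [-1.0, -0.004, -0.019, 0.216], [0.019, -0.153, -0.988, 0.922], [0.0, 0.0, 0.0, 1.0]] 0.9961140950520834
top dog_plate 0.69 237 244 [ 0.438  0.238 -0.001]
top dog_plate 0.65 268 158 [0.628 0.17  0.017]
top dog_plate 0.6 238 199 [ 0.538  0.236 -0.001]
top wheel 0.65 286 224 [ 0.482  0.129 -0.003]
top cap 0.67 159 212 [0.505 0.405 0.029]
top cap 0.54 199 214 [0.501 0.319 0.029]
top cap 0.21 290 220 [0.491 0.12  0.   ]
top arbor_stand 0.97 340 196 [0.539 0.017 0.044]
top arbor_stand 0.74 150 276 [ 0.369  0.426 -0.002]
top arbor_stand 0.21 214 282 [0.357 0.286 0.014]Traceback (most recent call last):
  File "<stdin>", line 7, in <module>
ValueError: it knows: arbor_stand, cap, dog_plate, hex_key, hub_face, marker, plate_top, pliers, spanner, tape_roll, wheel
```

Run:
```python
from h import *
im=imaging.get_image("side"); save(im,"side0"); W=cloud(im); np.save("side0.npy",W)
print(np.round(im["world_from_camera"],3).tolist())
for q in("dog_plate","wheel","cap","arbor_stand","hub_face","plate_top"):
    for o in models.tip_of("side",q):
        u,v=np.round(o["at"]).astype(int); print(q,round(o["confidence"],2),u,v,np.round(W[min(v,383),min(u,511)],3))
a=cv2.imread("pics/top0.png"); cv2.imwrite("pics/top0c.png",cv2.resize(a[100:330,110:400],None,fx=2.7,fy=2.6))
```

```text
[[0.797, -0.224, 0.561, 0.075], [-0.604, -0.283, 0.745, -0.43], [-0.008, -0.933, -0.361, 0.394], [0.0, 0.0, 0.0, 1.0]]
dog_plate 0.84 304 225 [ 0.075 -0.43   0.394]
dog_plate 0.77 248 226 [0.518 0.215 0.017]
dog_plate 0.55 215 239 [0.427 0.208 0.016]
wheel 0.64 263 252 [0.474 0.099 0.016]
wheel 0.33 170 242 [0.349 0.268 0.009]
cap 0.66 197 209 [0.484 0.4   0.006]
cap 0.49 215 220 [0.487 0.312 0.006]
arbor_stand 0.6 324 269 [ 0.523 -0.021  0.017]
hub_face 0.79 322 252 [0.538 0.    0.038]
plate_top 0.76 215 235 [0.449 0.248 0.002]
plate_top 0.65 307 220 [0.65  0.158 0.015]
plate_top 0.6 252 220 [0.545 0.237 0.016]
```

View pics/top0c.png

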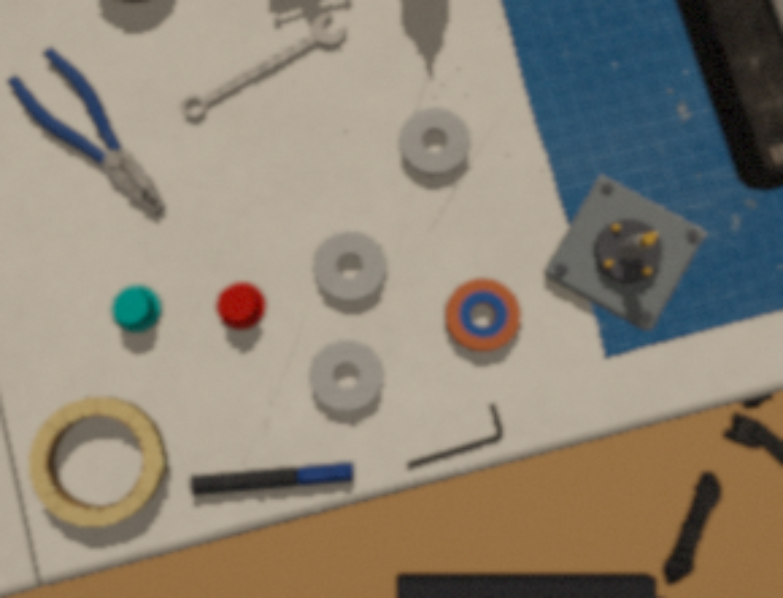

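View pics/side0.png

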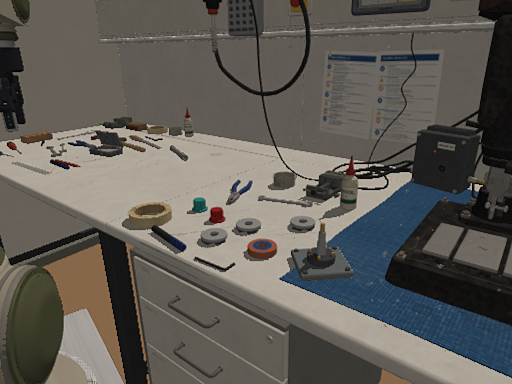

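The top view shows three grey plates at full-image pixels (271,154), (239,202) and (238,244). The red cap is at (199,217), the turquoise one at (160,218), and the orange wheel at (288,221). The stand is at (342,196) with four brass pins or plunger spots. The farthest plate is the one at (271,154), x≈0.63.

Run:
```python
from h import *
top=imaging.get_image("top"); side=imaging.get_image("side")
h=384
def onplane(im,uv,z):
    f=h/2/np.tan(np.radians(im["fov_y"])/2); T=np.array(im["world_from_camera"])
    r=np.array([(uv[0]-im["cx"])/f,(uv[1]-im["cy"])/f,1])@T[:3,:3].T
    return T[:3,3]+r*(z-T[2,3])/r[2]
res={}
for c,im in(("top",top),("side",side)):
    W=cloud(im)
    imaging_c=c
    for q,zt in(("dog_plate",.015),("wheel",.016),("cap",.03),("arbor_stand",.014)):
        for o in models.outline_of(c,q):
            if o["confidence"]<.4: continue
            m=o["region"]; P=W[m]; P=P[im["depth"][m]>0]
            cn=max(cv2.findContours(m.astype(np.uint8),0,1)[0],key=len)
            (bx,by),_=cv2.minEnclosingCircle(cn); M=cv2.moments(cn)
            z=np.percentile(P[:,2],[5,50,90,97]) 
            t=P[abs(P[:,2]-z[2])<.004]
            hull=cv2.convexHull(cn); e=cv2.fitEllipse(cn) if len(cn)>5 else None
            print(c,q,round(o["confidence"],2),"bb",np.round(o["bbox"],1),"zpct",np.round(z*1e3,1),"ell",np.round(e[0],1),"onplane",np.round(onplane(im,e[0],zt)*1e3,1)[:2],"topmean",np.round(t.mean(0)*1e3,1),len(t))
# pins
W=cloud(top); hsv=cv2.cvtColor(top["pixels"],cv2.COLOR_RGB2HSV)
sub=np.zeros((384,512),bool); sub[170:225,310:375]=1
m=(sub&(hsv[...,0]>12)&(hsv[...,0]<32)&(hsv[...,1]>120)&(hsv[...,2]>70)).astype(np.uint8)
n,l,st,ce=cv2.connectedComponentsWithStats(m)
for i in range(1,n):
    w=hsv[...,2]*(l==i); print("pin",st[i][4],np.round(ce[i],2),np.round(onplane(top,ce[i],.034)*1e3,1)[:2],"tip",np.round(onplane(top,ce[i],.092)*1e3,1)[:2],np.round(W[l==i].max(0)*1e3,1))
t=cv2.resize(top["pixels"][168:226,308:376,::-1],None,fx=8,fy=8,interpolation=cv2.INTER_CUBIC)
s=cv2.resize(side["pixels"][200:290,270:370,::-1],None,fx=5,fy=5,interpolation=cv2.INTER_CUBIC)
H=max(t.shape[0],s.shape[0]); t=cv2.resize(t[:, :],(300*t.shape[1]//t.shape[0]*1,300)); s=cv2.resize(s,(int(s.shape[1]*300/s.shape[0]),300))
cv2.imwrite("pics/stand.png",np.hstack([t,s]))
```

```text
top dog_plate 0.81 bb [239.5 243.4  27.6  31. ] zpct [11.2 14.  16.1 16.9] ell [237.1 243.9] onplane [437.6 237.1] topmean [437.8 236.8  14.4] 449
top dog_plate 0.74 bb [208.4 122.7  59.3  35.2] zpct [-0.5  4.7  7.1  8.7] ell [213.2 121.5] onplane [711.7 293.2] topmean [714.4 295.7   5.5] 241
top dog_plate 0.69 bb [239.9 200.5  27.7  27. ] zpct [ 9.8 13.8 16.  16.9] ell [238.9 202. ] onplane [529. 234.] topmean [529.2 234.5  14.3] 437
top dog_plate 0.68 bb [269.  154.   23.3  23.2] zpct [11.2 14.  16.2 17.1] ell [270.  153.4] onplane [638.6 165.2] topmean [638.8 165.3  14.4] 381
top wheel 0.8 bb [289.  221.6  31.   27.2] zpct [11.3 15.  17.2 18. ] ell [287.6 220.6] onplane [488.2 127.4] topmean [488.1 126.7  15.4] 468
top wheel 0.48 bb [142.6 150.6  62.1  64.3] zpct [ 2.9 10.6 13.3 14.5] ell [135.  141.3] onplane [664.4 466.6] topmean [650.3 454.7  11.6] 589
top cap 0.86 bb [162.2 216.7  17.2  24. ] zpct [ 1.3 26.5 30.2 31.3] ell [159.6 218. ] onplane [492. 403.] topmean [494.3 407.9  29. ] 145
top cap 0.82 bb [198.1 217.4  18.9  19.8] zpct [ 2.1 26.5 30.3 31.3] ell [198.2 217.1] onp
[... 956 characters left out ...]
.9  17.8  14.6] zpct [ 2.6 16.6 30.3 31. ] ell [216.7 215. ] onplane [479.  287.6] topmean [497.1 318.1  29.7] 56
side arbor_stand 0.75 bb [324.2 251.3  62.8  57.2] zpct [ 3.7 17.5 41.7 74.6] ell [321.2 258.7] onplane [549.9  12.1] topmean [538.1   4.6  41.4] 38
side arbor_stand 0.44 bb [320.3 227.9   4.4  11.2] zpct [80.  87.5 94.9 95.3] ell [322.1 226.9] onplane [652.9 110.7] topmean [541.8   6.   94.1] 13
pin 7 [337.71 187.  ] [560.2  19.4] tip [551.   32.2] [562.1  21.6  37.2]
pin 23 [349.83 191.43] [550.6  -6.7] tip [542.    7.8] [555.6  12.3  97.1]
pin 9 [335. 201.] [529.5  26.1] tip [522.4  38.6] [532.4  28.9  36.8]
pin 9 [349. 204.] [523.1  -4. ] tip [516.4  10.4] [525.5  -0.8  38.7]
```

View pics/stand.png

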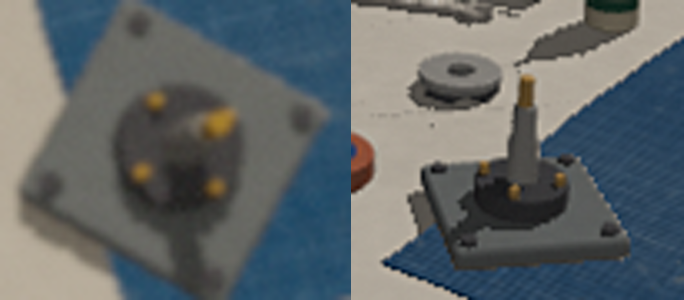

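The stand shows three free brass pins on a circle about (0.542, 0.008), with the fourth hidden behind the post. They lie at about 32.7° mod 90. Next I move toward the farthest plate.

Request:
jog_arm(plan="0 0 0 -3.2 -1.27 0 0;0 0 0 -3.2 -1.27 0 0;0 0 0 -3.2 -1.27 0 0;0 0 0 -3.2 -1.27 0 0;0 0 0 -3.2 -1.27 0 0;0 0 0 -3.2 -1.27 0 0;0 0 0 -3.2 -1.27 0 0;0 0 0 -3.2 -1.27 0 0;0 0 0 -3.2 -1.27 0 0;0 0 0 -3.2 -1.27 0.5 0", grip_force=30)

```text
time_s: 1.98
position: [0.4188, 0.3263, 0.2272]
tool_rot: [[-0.967, 0.255, 0.002], [0.255, 0.967, 0.001], [-0.001, 0.001, -1.0]]
ft_force: [-0.3, 0.2, 0.6]
grip_width: 0.0856
gripper_force: 0.0
```

Request:
jog_arm(plan="0 0 0 -3.2 -1.27 1 0;0 0 0 -3.2 -1.27 1 0;0 0 0 -3.2 -1.27 1 0;0 0 0 -3.2 -1.27 1 0;0 0 0 -3.2 -1.27 1.5 0;0 0 0 -3.2 -1.27 1.5 0;0 0 0 -3.2 -1.27 1.5 0;0 0 0 -3.2 -1.27 1.5 0")

```text
time_s: 2.65
position: [0.6401, 0.1626, 0.1255]
tool_rot: [[-0.967, 0.255, -0.0], [0.255, 0.967, 0.0], [0.0, 0.0, -1.0]]
ft_force: [0.1, 0.9, 0.7]
grip_width: 0.0856
gripper_force: 0.0
```

Request:
jog_arm(plan="0 0 0 0 0 3 0;0 0 0 0 0 3 0;0 0 0 0 0 3 0;0 0 0 0 0 1.5 0;0 0 0 0 0 1 0;0 0 0 0 0 0.5 0;0 0 0 0 0 0 0")

```text
time_s: 3.23
position: [0.6389, 0.1639, 0.0059]
tool_rot: [[-0.967, 0.255, -0.001], [0.255, 0.967, -0.0], [0.001, -0.0, -1.0]]
ft_force: [0.0, -0.3, 0.5]
grip_width: 0.0853
gripper_force: 0.0
```

Request:
jog_arm(plan="0 0 0 0 0 0.4 60;0 0 0 0 0 0 100;0 0 0 0 0 0 140;0 0 0 0 0 0 140;0 0 0 0 0 0 140;0 0 0 0 0 0 140")

```text
time_s: 3.73
position: [0.6394, 0.164, 0.0036]
tool_rot: [[-0.967, 0.255, 0.002], [0.255, 0.967, 0.0], [-0.002, 0.001, -1.0]]
ft_force: [-0.8, 0.6, 6.5]
grip_width: 0.0583
gripper_force: 32.1
```

```bash
python3 -c "
from h import *
s=env.observe();print(np.round(s['q'],1),s['position'],s['grip_width'],s['gripper_force'],s['ft_force'])"
```

```text
[  4.1  45.1  71.3  -0.   63.5 -71.1] [0.63935523 0.16395085 0.00362569] 0.05829744267279127 32.0927095413208 [-0.75887956  0.62311504  6.5280899 ]
```

Request:
jog_arm(plan="0 0 0 0 0 0 0;0 0 0 0 0 0 0;0 0 7 0 0 0 0;0 0 7 0 0 0 0;0 0 7 0 0 0 0;0 0 7 0 0 0 0;0 0 7 0 0 0 0;0 0 7 0 0 0 0;0 0 7 0 0 0 0;0 0 7 0 0 0 0")

```text
time_s: 4.57
position: [0.6389, 0.1639, 0.0022]
tool_rot: [[-0.324, 0.946, -0.0], [0.946, 0.324, 0.0], [0.0, -0.0, -1.0]]
ft_force: [0.0, -0.0, -0.2]
grip_width: 0.0855
gripper_force: 0.0
```

Request:
jog_arm(plan="0 0 7 0 0 0 0;0 0 7 0 0 0 0;0 0 7 0 0 0 0;0 0 7 0 0 0 0;0 0 6 0 0 0 0;0 0 0 0 0 0 0;0 0 0 0 0 0 120;0 0 0 0 0 0 140;0 0 0 0 0 0 140;0 0 0 0 0 0 140")

```text
time_s: 5.4
position: [0.6391, 0.1639, 0.0029]
tool_rot: [[0.253, 0.967, 0.001], [0.967, -0.253, -0.0], [0.0, 0.001, -1.0]]
ft_force: [0.4, -0.1, 4.9]
grip_width: 0.058
gripper_force: 31.9
```

Request:
jog_arm(plan="0 0 0 0 0 0 0;0 0 0 0 0 0 0;0 0 0 0 0 -4 0;0 0 0 0 0 -3 0;0 0 0 -4 0 -1 0;0 0 0 -4 0 0 0;0 0 0 -4 0 0 0;0 0 0 -4 0 0 0;0 0 0 -2 0 0 0;0 0 0 0 0 0 0")

```text
time_s: 6.23
position: [0.5922, -0.014, 0.0823]
tool_rot: [[0.259, 0.966, -0.001], [0.966, -0.259, -0.001], [-0.001, -0.0, -1.0]]
ft_force: [0.0, -0.2, 0.2]
grip_width: 0.0852
gripper_force: 0.0
```

```bash
cat >> h.py <<'E'
def onplane(im,uv,z):
    f=384/2/np.tan(np.radians(im["fov_y"])/2); T=np.array(im["world_from_camera"])
    r=np.array([(uv[0]-im["cx"])/f,(uv[1]-im["cy"])/f,1])@T[:3,:3].T
    return T[:3,3]+r*(z-T[2,3])/r[2]
def topmean(c,q,cmin=.4):
    im=imaging.get_image(c); W=cloud(im)
    for o in models.outline_of(c,q):
        if o["confidence"]<cmin: continue
        m=o["region"]&(im["depth"]>0); P=W[m]; z=np.percentile(P[:,2],90); t=P[abs(P[:,2]-z)<.004]
        cn=max(cv2.findContours(m.astype(np.uint8),0,1)[0],key=len); e=cv2.fitEllipse(cn)
        print(c,q,round(o["confidence"],2),np.round(t.mean(0)*1e3,1),len(t),np.round(onplane(im,e[0],np.median(t[:,2]))*1e3,1))
    return im
E
python3 - <<'E'
from h import *
print(env.observe()['position'])
im=topmean("top","dog_plate"); topmean("side","dog_plate")
save(im,"t1")
a=cv2.imread("pics/t1.png")[100:240,220:390]; cv2.imwrite("pics/t1c.png",cv2.resize(a,None,fx=4,fy=4))
E
```

```text
[ 0.59223471 -0.01399235  0.0822926 ]
top dog_plate 0.77 [530.  234.7  14.2] 449 [529.7 234.2  14.1]
top dog_plate 0.76 [438.  236.6  14.5] 462 [437.9 236.6  14.4]
top dog_plate 0.65 [636.9 165.9  14.3] 420 [636.5 166.   14.2]
top dog_plate 0.47 [541.2  14.3  30.3] 303 [536.5  24.2  30.2]
top dog_plate 0.47 [488.2 127.3  15.4] 470 [488.4 127.9  15.3]
side dog_plate 0.82 [636.8 161.5  15.2] 214 [629.6 154.7  15.3]
side dog_plate 0.65 [528.2 228.4  15.1] 206 [524.  222.4  15.2]
side dog_plate 0.59 [437.7 232.4  15. ] 261 [432.5 223.7  15.2]
```

Request:
jog_arm(plan="0 0 0 4 0 0 0;0 0 0 4 0 0 0;0 0 0 4 0 0 0;0 0 0 4 0 0 0;0 0 0 2 0 1 0;0 0 0 0 0 4 0;0 0 0 0 0 3 0;0 0 0 0 0 0 100;0 0 0 0 0 0 150;0 0 0 0 0 0 150", grip_force=40)

```text
time_s: 7.27
position: [0.6397, 0.1646, 0.0041]
tool_rot: [[0.254, 0.967, 0.002], [0.967, -0.254, 0.0], [0.001, 0.002, -1.0]]
ft_force: [0.4, 0.0, -1.0]
grip_width: 0.0575
gripper_force: 43.0
```

Request:
jog_arm(plan="0 0 0 0 0 0 150;0 0 0 0 0 -2 150;0 0 0 0 0 -4 150;0 0 0 0 0 -4 150;0 0 0 0 0 -3.5 150;0 0 0 0 0 0 150")

```text
time_s: 7.77
position: [0.6421, 0.1641, 0.1475]
tool_rot: [[0.255, 0.967, 0.016], [0.967, -0.255, 0.001], [0.005, 0.016, -1.0]]
ft_force: [1.3, 0.2, -1.2]
grip_width: 0.0574
gripper_force: 44.0
```

Request:
jog_arm(plan="0 0 0 -3.2 -1.5 -1.7 150;0 0 0 -3.2 -1.5 -1.7 150;0 0 0 -3.2 -1.5 -1.7 150;0 0 0 -3.2 -1.5 -1.7 150;0 0 0 -3.2 -1.5 -1.7 150;0 0 0 -3.2 -1.5 -1.7 150;3.7 -5.9 0 0 0 0 150;3.7 -5.9 0 0 0 0 150;3.7 -5.9 0 0 0 0 150")

```text
time_s: 8.52
position: [0.5027, -0.0001, 0.242]
tool_rot: [[0.218, 0.941, -0.259], [0.927, -0.283, -0.248], [-0.306, -0.186, -0.933]]
ft_force: [0.2, 0.2, -1.9]
grip_width: 0.0574
gripper_force: 44.1
```

Request:
jog_arm(plan="3.7 -5.9 0 0 0 0 150;3.7 -5.9 0 0 0 0 150;3.7 -5.9 0 0 0 0 150;0 0 0 0 0 0 150;0 0 0 0 0 0 150")

```text
time_s: 8.93
position: [0.5033, 0.0017, 0.2388]
tool_rot: [[0.098, 0.869, -0.485], [0.821, -0.346, -0.454], [-0.563, -0.353, -0.747]]
ft_force: [0.1, 0.7, -1.9]
grip_width: 0.0576
gripper_force: 44.1
```

Run:
```python
from h import *
s=env.observe(); im=imaging.get_image("side")
T=np.array(im["world_from_camera"]); f=192/np.tan(np.radians(im["fov_y"])/2)
p=np.append(s['position'],1); c=np.linalg.inv(T)@p; u=c[0]/c[2]*f+im["cx"]; v=c[1]/c[2]*f+im["cy"]; print(f,c,u,v)
# rectified view of plate underside: plane through TCP perp to tool z; tool axes x->right,y->down
R=np.array(s['tool_rot']); print(R.round(3), s['position'])
n=500; g=(np.arange(n)-n/2)/n*.1
X,Y=np.meshgrid(g,g); Q=s['position']+X[...,None]*R[:,0]+Y[...,None]*R[:,1]
C=(Q-T[:3,3])@T[:3,:3]; mu=(C[...,0]/C[...,2]*f+im["cx"]).astype(np.float32); mv=(C[...,1]/C[...,2]*f+im["cy"]).astype(np.float32)
r=cv2.remap(im["pixels"],mu,mv,cv2.INTER_CUBIC)
u,v=int(u),int(v); a=cv2.resize(im["pixels"][v-40:v+40,u-24:u+24],(300,500),interpolation=cv2.INTER_CUBIC)
cv2.imwrite("pics/under.png",np.hstack([r,a])[:,:,::-1])
```

```text
376.2321346410345 [ 0.08220727 -0.07366374  0.61802775  1.        ] 312.2897261117173 150.9482733420956
[[ 0.098  0.869 -0.485]
 [ 0.821 -0.346 -0.454]
 [-0.563 -0.353 -0.747]] [0.50328308 0.00169573 0.23878121]
```

View pics/under.png

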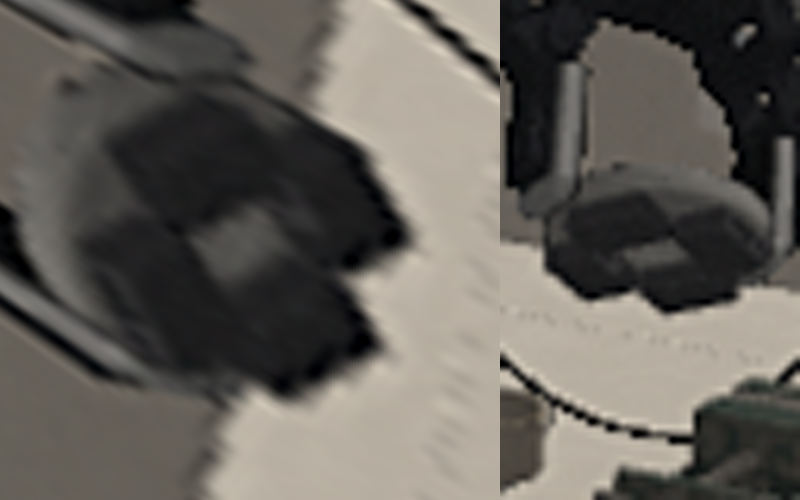

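The rectified underside shows four dark teeth around the bore at (247,243). The notches place them about 60° from tool x, mod 90. I'll fit that angle properly.

Run:
```python
from h import *
a=cv2.imread("pics/under.png")[:,:500].max(2).astype(float); a=np.minimum(a,130)
g=(np.arange(500)-250)/500*.1; X,Y=np.meshgrid(g,g)
best=[]
for dx in np.arange(-.006,.0061,.001):
  for dy in np.arange(-.006,.0061,.001):
    x0,y0=X-dx,Y-dy; r=np.hypot(x0,y0)
    for th in range(0,90,2):
        t=np.radians(th); p=abs(x0*np.cos(t)+y0*np.sin(t)); q=abs(-x0*np.sin(t)+y0*np.cos(t))
        tooth=((p<.0115)&(q<.027)|(q<.0115)&(p<.027))&(r>.0125)&(r<.027)
        gap=(~tooth)&(p>.0125)&(q>.0125)&(r<.029)|(r<.008)
        best.append((a[gap].mean()-a[tooth].mean(),th,dx,dy))
best.sort(reverse=True)
for b in best[:12]: print(np.round(b,4))
```

```text
[3.57848e+01 5.80000e+01 2.00000e-03 2.00000e-03]
[3.54285e+01 6.00000e+01 2.00000e-03 1.00000e-03]
[3.53584e+01 5.60000e+01 2.00000e-03 3.00000e-03]
[3.52065e+01 6.00000e+01 2.00000e-03 2.00000e-03]
[3.50897e+01 5.80000e+01 2.00000e-03 3.00000e-03]
[3.49586e+01 5.80000e+01 1.00000e-03 2.00000e-03]
[3.49033e+01 5.60000e+01 2.00000e-03 2.00000e-03]
[3.48957e+01 6.20000e+01 2.00000e-03 0.00000e+00]
[3.48574e+01 6.00000e+01 3.00000e-03 1.00000e-03]
[3.48499e+01 5.60000e+01 1.00000e-03 3.00000e-03]
[3.47958e+01 5.80000e+01 3.00000e-03 2.00000e-03]
[3.47042e+01 6.00000e+01 3.00000e-03 2.00000e-03]
```

Request:
jog_arm(plan="-3.7 5.9 0 0 0 0 150;-3.7 5.9 0 0 0 0 150;-3.7 5.9 0 0 0 0 150;-3.7 5.9 0 0 0 0 150;-3.7 5.9 0 0 0 0 150;-3.7 5.9 0 0 0 0 150;0 0 0 1.52 3.84 0 150;0 0 5.8 0 0 0 150;0 0 5.8 0 0 0 150;0 0 5.8 0 0 0 150")

```text
time_s: 9.82
position: [0.5437, 0.0054, 0.2411]
tool_rot: [[0.539, 0.843, 0.005], [0.843, -0.539, 0.001], [0.003, 0.004, -1.0]]
ft_force: [-0.7, 1.3, -2.0]
grip_width: 0.0574
gripper_force: 44.3
```

Request:
jog_arm(plan="0 0 5.8 0 0 3 150;0 0 5.8 0 0 3 150;0 0 0 0 0 3 150;0 0 0 0 0 2 150;0 0 0 0 0 1 150;0 0 0 0 0 0 150;0 0 0 0 0 0 150")

```text
time_s: 10.4
position: [0.5444, 0.0056, 0.121]
tool_rot: [[0.693, 0.721, 0.003], [0.721, -0.693, -0.0], [0.002, 0.002, -1.0]]
ft_force: [-0.1, -0.2, -1.5]
grip_width: 0.0572
gripper_force: 44.3
```

Run:
```python
from h import *
s=env.observe(); print(s['position'],s['ft_force'],np.round(s['q'],1),np.round(s['tool_rot'],3).tolist())
im=imaging.get_image("side"); save(im,"s2"); t=imaging.get_image("top")
a=cv2.resize(im["pixels"][180:285,270:370],(500,525),interpolation=cv2.INTER_CUBIC)
cv2.imwrite("pics/s2c.png",a[:,:,::-1])
```

```text
[0.5444126 0.0056465 0.1210229] [-0.07670873 -0.21136376 -1.47144561] [-11.9  27.2  85.2   0.   67.4  31.9] [[0.693, 0.721, 0.003], [0.721, -0.693, -0.0], [0.002, 0.002, -1.0]]
```

View pics/s2c.png

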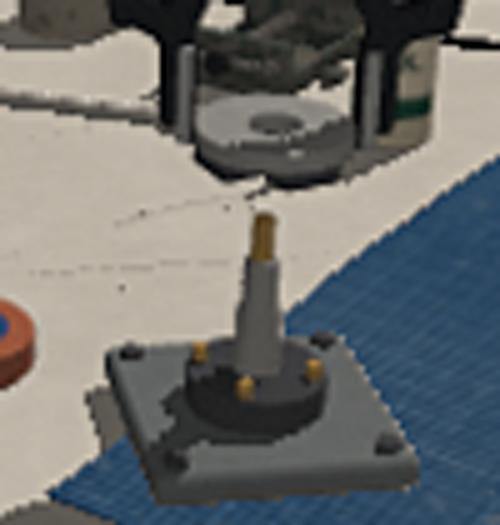

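Run:
```python
from h import *
im=imaging.get_image("side"); s=env.observe()
T=np.array(im["world_from_camera"]); f=192/np.tan(np.radians(im["fov_y"])/2)
def pr(p):
    c=(np.array(p)-T[:3,3])@T[:3,:3]; return np.array([c[0]/c[2]*f+im["cx"],c[1]/c[2]*f+im["cy"]])
p=s['position']; print("pred bore",pr(p+[0,0,.013]))
px=im["pixels"]; hsv=cv2.cvtColor(px,cv2.COLOR_RGB2HSV)
# bore
r=px[198:213,308:345].max(2); print(r)
# plunger rows & post rows
m=(hsv[...,0]>12)&(hsv[...,0]<32)&(hsv[...,1]>110)
for v in range(221,234): print(v,np.flatnonzero(m[v,300:345])+300)
for v in range(236,252,3): print(v,px[v,310:335].astype(int).sum(1)//3)
for x,y in((.544,.006),(.5424,.0072)):
    for z in(.094,.085,.06): print((x,y,z),pr((x,y,z)).round(2))
```

```text
pred bore [324.88540995 203.20781857]
[[ 61  61 102  95  91  88  84  77  68  73  53  80  82  88 106  99  73  74
   74  77  53 108 188 188 204 195 175 177 181 199 198 186 100   0  31  78
   91]
 [ 60  63  96  90  90 100 116 129 136 135 131 135 135 135 140 138 133 135
  136 133 127 138 165 159 173 191 199 199 195 192 194 185  95   0  32  77
   92]
 [ 49  65 102 108 134 131 137 141 145 144 144 144 144 143 143 142 143 144
  144 145 143 139 136 135 142 151 157 170 188 194 197 187  95   0  40  89
   91]
 [ 49  86 132 137 141 138 137 138 139 140 141 142 142 143 144 147 146 145
  147 146 142 141 138 137 137 137 138 143 151 159 188 190  72   0  44  94
   92]
 [ 44  89 147 141 138 137 136 135 137 138 138 145 151 128 110 111 111 110
  107 111 131 144 145 140 138 138 140 141 143 146 165 173  94   0  44  94
   88]
 [ 47  95 147 138 138 138 138 137 136 138 140 137 108  91  81  83  85  82
   78  78  87  96 119 142 141 142 145 148 138  90  95 102  77   0  44  94
   85]
 [ 56 110 144 139 136 137 139 139 138 137 138 122  65  73  79  81  81  81
   77  74  68  60  85 140 146 136  89  93  88  58  62  66 
[... 1614 characters left out ...]
 65  76  81  81  80  77 119 194 185
 187 191 182 113  68  71  71]
242 [181 181 181 180 179 184 172  81  59  73  78  80  81  81  79  95 127 123
  72  70  75  75  75  77  78]
245 [177 179 179 180 178 183 172  74  67  76  80  81  80  80  76  95 132  75
  75  75  80  81  82  83  84]
248 [141 118  88  74  61  50  54  62  72  77  81  81  81  80  79  79  81  69
  77  95 107  94  30  30  37]
251 [75 69 62 63 63 61 61 68 74 78 82 81 79 79 80 80 68 61 62 62 60 60 72 83
 98]
(0.544, 0.006, 0.094) [323.44 223.36]
(0.544, 0.006, 0.085) [323.19 227.74]
(0.544, 0.006, 0.06) [322.53 239.71]
(0.5424, 0.0072, 0.094) [322.36 223.37]
(0.5424, 0.0072, 0.085) [322.12 227.75]
(0.5424, 0.0072, 0.06) [321.46 239.72]
```

The bore sits at full-image (325.2,204), close to the predicted pixel. The post is about 1.3 px left of prediction, so I shift 2 mm along −y_tool and lower.

Request:
jog_arm(plan="0 0 0 0 -0.2 0 150;0 0 0 0 0 1.5 150;0 0 0 0 0 1.5 150;0 0 0 0 0 1.5 150;0 0 0 0 0 1 150;0 0 0 0 0 0.4 150;0 0 0 0 0 0 150")

```text
time_s: 11.13
position: [0.5423, 0.0076, 0.06]
tool_rot: [[0.692, 0.722, -0.001], [0.722, -0.692, 0.0], [-0.0, -0.001, -1.0]]
ft_force: [0.3, -0.4, -2.0]
grip_width: 0.057
gripper_force: 44.3
```

Request:
jog_arm(plan="0 0 0 0 0 0.3 150;0 0 0 0 0 0.3 150;0 0 0 0 0 0 150")

```text
time_s: 11.38
position: [0.5426, 0.0075, 0.0544]
tool_rot: [[0.692, 0.722, 0.0], [0.722, -0.692, -0.0], [0.0, 0.0, -1.0]]
ft_force: [-0.3, -0.5, -2.0]
grip_width: 0.0574
gripper_force: 44.3
```

Request:
jog_arm(plan="0 0 0 0 0 0.3 150;0 0 0 0 0 0.3 150;0 0 0 0 0 0 150")

```text
time_s: 11.63
position: [0.5427, 0.0075, 0.048]
tool_rot: [[0.692, 0.722, 0.001], [0.722, -0.692, 0.0], [0.0, 0.0, -1.0]]
ft_force: [2.2, 0.4, -3.6]
grip_width: 0.0573
gripper_force: 44.2
```

Request:
jog_arm(plan="0 0 0 0 0 0.3 150;0 0 0 0 0 0.3 150;0 0 0 0 0 0 150")

```text
time_s: 11.88
position: [0.5427, 0.0075, 0.0419]
tool_rot: [[0.692, 0.722, 0.0], [0.722, -0.692, 0.0], [0.0, 0.0, -1.0]]
ft_force: [3.6, 1.0, -3.7]
grip_width: 0.0574
gripper_force: 44.2
```

Request:
jog_arm(plan="0 0 0 0 0 0.2 150;0 0 0 0 0 0.1 150;0 0 0 0 0 0 150")

```text
time_s: 12.13
position: [0.5428, 0.0075, 0.0392]
tool_rot: [[0.692, 0.722, 0.001], [0.722, -0.692, -0.0], [0.0, 0.001, -1.0]]
ft_force: [3.7, -0.3, -3.8]
grip_width: 0.0572
gripper_force: 44.1
```

Request:
jog_arm(plan="0 0 0 0 0 0.1 150;0 0 0 0 0 0 150")

```text
time_s: 12.3
position: [0.5428, 0.0074, 0.0383]
tool_rot: [[0.692, 0.722, 0.001], [0.722, -0.692, -0.0], [0.0, 0.001, -1.0]]
ft_force: [3.4, -0.1, -2.5]
grip_width: 0.0571
gripper_force: 44.2
```

Request:
jog_arm(plan="0 0 0 0 0 0.1 150;0 0 0 0 0 0 150")

```text
time_s: 12.47
position: [0.5428, 0.0074, 0.0374]
tool_rot: [[0.692, 0.722, 0.001], [0.722, -0.692, -0.0], [0.0, 0.001, -1.0]]
ft_force: [3.4, -0.5, -2.4]
grip_width: 0.0572
gripper_force: 44.2
```

Request:
jog_arm(plan="0 0 0 0 0 0.1 150;0 0 0 0 0 0 150")

```text
time_s: 12.63
position: [0.5428, 0.0074, 0.0364]
tool_rot: [[0.692, 0.722, 0.001], [0.722, -0.692, -0.0], [0.0, 0.001, -1.0]]
ft_force: [4.6, 0.4, -1.7]
grip_width: 0.0571
gripper_force: 44.3
```

Request:
jog_arm(plan="0 0 0 0 0 0.1 150;0 0 0 0 0 0 150")

```text
time_s: 12.8
position: [0.5429, 0.0074, 0.0354]
tool_rot: [[0.692, 0.722, 0.001], [0.722, -0.692, -0.0], [0.0, 0.001, -1.0]]
ft_force: [5.3, -0.8, -0.5]
grip_width: 0.0571
gripper_force: 44.3
```

Request:
jog_arm(plan="0 0 0 0 0 0.1 150;0 0 0 0 0 0 150")

```text
time_s: 12.97
position: [0.5429, 0.0074, 0.0344]
tool_rot: [[0.692, 0.722, 0.001], [0.722, -0.692, -0.0], [0.0, 0.001, -1.0]]
ft_force: [5.4, -0.8, -0.1]
grip_width: 0.0572
gripper_force: 44.3
```

Request:
jog_arm(plan="0 0 0 0 0 0.1 150;0 0 0 0 0 0 150")

```text
time_s: 13.13
position: [0.5429, 0.0074, 0.0341]
tool_rot: [[0.692, 0.722, 0.001], [0.722, -0.692, -0.0], [0.001, 0.001, -1.0]]
ft_force: [2.7, 0.3, 7.0]
grip_width: 0.0572
gripper_force: 45.1
```

Request:
jog_arm(plan="0 0 0 0 0 0 60;0 0 0 0 0 0 0;0 0 0 0 0 0 0;0 0 0 0 0 -2 0;0 0 0 0 0 -4 0;0 0 0 0 0 -4 0;0 0 0 -4 0 0 0;0 0 0 -4 0 0 0;0 0 0 -4 0 0 0;0 0 0 0 0 0 0")

```text
time_s: 13.97
position: [0.4553, -0.0819, 0.133]
tool_rot: [[0.695, 0.719, -0.004], [0.719, -0.695, 0.0], [-0.002, -0.003, -1.0]]
ft_force: [1.7, -0.3, 0.0]
grip_width: 0.0854
gripper_force: 0.0
```

Run:
```python
from h import *
s=env.observe(); print(s['position'],np.round(s['q'],1),s['ft_force'])
im=topmean("top","dog_plate");im2=topmean("side","dog_plate");topmean("top","wheel")
a=cv2.resize(im2["pixels"][190:285,270:370],(400,380),interpolation=cv2.INTER_CUBIC)
b=cv2.resize(im["pixels"][150:245,290:390],(400,380),interpolation=cv2.INTER_CUBIC)
cv2.imwrite("pics/s3c.png",np.hstack([a,b])[:,:,::-1])
```

```text
[ 0.45528974 -0.08187147  0.13302849] [-24.9  19.4  96.6  -0.1  64.2  19.2] [ 1.71619962 -0.30751461  0.01131012]
top dog_plate 0.98 [529.8 234.4  14.3] 448 [529.3 234.1  14.1]
top dog_plate 0.84 [438.3 236.9  14.5] 435 [437.9 236.9  14.3]
side dog_plate 0.89 [437.4 232.8  15. ] 254 [432.5 223.8  15.2]
side dog_plate 0.79 [529.2 230.4  14.9] 222 [523.3 220.9  15. ]
side dog_plate 0.62 [537.4   2.5  45.9] 331 [531.5  -2.1  46.1]
top wheel 0.75 [488.9 126.9  15.4] 488 [488.9 127.1  15.4]
```

View pics/s3c.png

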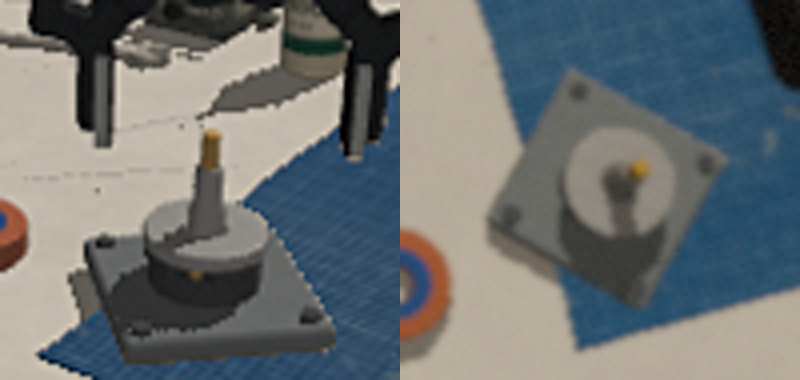

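The plate's top reads 45.9 mm, level, with a pin showing in a tooth gap at crop (195,275), so it is home. Riding on the pins would put it near 51 mm. Now the wheel.

Request:
jog_arm(plan="0 0 0 2.82 -1.99 0 0;0 0 0 2.82 -1.99 0 0;0 0 0 2.82 -1.99 0 0;0 0 0 2.82 -1.99 0 0;0 0 0 2.82 -1.99 0 0;0 0 0 2.82 -1.99 0 0;0 0 -5.8 0 0 2 0;0 0 -5.8 0 0 2 0;0 0 -5.8 0 0 2 0;0 0 -5.8 0 0 2 0")

```text
time_s: 15.1
position: [0.4902, 0.127, 0.0522]
tool_rot: [[0.344, 0.939, -0.0], [0.939, -0.344, 0.0], [0.0, -0.0, -1.0]]
ft_force: [-0.3, -0.1, 0.6]
grip_width: 0.0859
gripper_force: 0.0
```

Request:
jog_arm(plan="0 0 -5.8 0 0 2 0;0 0 0 0 0 1 0;0 0 0 0 0 0 0", grip_force=30)

```text
time_s: 15.35
position: [0.4892, 0.1265, 0.0211]
tool_rot: [[0.253, 0.967, -0.005], [0.967, -0.253, -0.0], [-0.001, -0.004, -1.0]]
ft_force: [-0.9, -0.6, 0.5]
grip_width: 0.0856
gripper_force: 0.0
```

Request:
jog_arm(plan="0 0 0 0 0 1 0;0 0 0 0 0 0.8 0;0 0 0 0 0 0 100;0 0 0 0 0 0 140;0 0 0 0 0 0 140;0 0 0 0 0 0 140;0 0 0 0 0 0 0;0 0 0 0 0 0 0;0 0 -7 0 0 0 0;0 0 -7 0 0 0 0")

```text
time_s: 16.18
position: [0.4905, 0.1256, 0.0055]
tool_rot: [[0.008, 1.0, 0.0], [1.0, -0.008, -0.0], [-0.0, 0.0, -1.0]]
ft_force: [0.5, -0.0, -0.3]
grip_width: 0.0855
gripper_force: 0.0
```

Request:
jog_arm(plan="0 0 -7 0 0 0 0;0 0 -7 0 0 0 0;0 0 -7 0 0 0 0;0 0 -7 0 0 0 0;0 0 -7 0 0 0 0;0 0 -7 0 0 0 0;0 0 -7 0 0 0 0;0 0 -7 0 0 0 0;0 0 -7 0 0 0 0;0 0 -7 0 0 0 0")

```text
time_s: 17.02
position: [0.4905, 0.1256, 0.0054]
tool_rot: [[-0.937, 0.349, 0.0], [0.349, 0.937, -0.0], [-0.0, 0.0, -1.0]]
ft_force: [-0.2, -0.5, 0.4]
grip_width: 0.0853
gripper_force: 0.0
```

Request:
jog_arm(plan="0 0 -6 0 0 0 0;0 0 0 0 0 0 0;0 0 0 0 0 0 100;0 0 0 0 0 0 140;0 0 0 0 0 0 140;0 0 0 0 0 0 140", grip_force=40)

```text
time_s: 17.52
position: [0.4904, 0.1256, 0.0057]
tool_rot: [[-0.966, 0.257, 0.0], [0.257, 0.966, 0.0], [-0.0, 0.0, -1.0]]
ft_force: [-1.6, 0.3, 5.2]
grip_width: 0.0589
gripper_force: 42.5
```

Request:
jog_arm(plan="0 0 0 0 0 -2 150;0 0 0 0 0 -3.6 150;0 0 0 0 0 -4 150;0 0 0 0 0 -3 150;0 0 0 -2.04 -2.515 0 150;0 0 0 -2.04 -2.515 0 150;0 0 0 -2.04 -2.515 0 150;0 0 0 -2.04 -2.515 0 150;0 0 0 0 0 0 150;0 0 0 0 0 0 150")

```text
time_s: 18.35
position: [0.5437, 0.0063, 0.1309]
tool_rot: [[-0.966, 0.259, -0.001], [0.259, 0.966, 0.0], [0.001, 0.0, -1.0]]
ft_force: [0.0, -0.1, -0.5]
grip_width: 0.0587
gripper_force: 44.2
```

Request:
jog_arm(plan="0 0 0 0 0 0.8 150;0 0 0 0 0 0.8 150;0 0 0 0 0 0.8 150;0 0 0 0 0 0.8 150;0 0 0 0 0 0.8 150;0 0 0 0 0 0.8 150;0 0 0 0 0 0.8 150;0 0 0 0 0 0 150")

```text
time_s: 19.02
position: [0.5427, 0.0077, 0.0735]
tool_rot: [[-0.967, 0.255, -0.003], [0.255, 0.967, 0.001], [0.003, -0.0, -1.0]]
ft_force: [0.4, 0.2, -0.8]
grip_width: 0.059
gripper_force: 44.2
```

Request:
jog_arm(plan="0 0 0 0 0 0.4 150;0 0 0 0 0 0.4 150;0 0 0 0 0 0.3 150;0 0 0 0 0 0 150;0 0 0 0 0 0 150")

```text
time_s: 19.43
position: [0.5436, 0.0075, 0.0643]
tool_rot: [[-0.967, 0.255, -0.0], [0.255, 0.967, -0.0], [0.0, -0.0, -1.0]]
ft_force: [-0.0, 0.2, -0.8]
grip_width: 0.0589
gripper_force: 44.2
```

Request:
jog_arm(plan="0 0 0 0 0 0.2 150;0 0 0 0 0 0.2 150;0 0 0 0 0 0 150")

```text
time_s: 19.68
position: [0.5434, 0.0076, 0.06]
tool_rot: [[-0.967, 0.255, -0.0], [0.255, 0.967, 0.0], [0.0, 0.0, -1.0]]
ft_force: [-0.6, 0.9, -1.9]
grip_width: 0.0587
gripper_force: 44.2
```

Request:
jog_arm(plan="0 0 0 0 0 0.2 150;0 0 0 0 0 0.1 150;0 0 0 0 0 0 150")

```text
time_s: 19.93
position: [0.5434, 0.0075, 0.0571]
tool_rot: [[-0.967, 0.255, -0.0], [0.255, 0.967, 0.0], [0.0, -0.0, -1.0]]
ft_force: [0.2, 0.3, -1.6]
grip_width: 0.0589
gripper_force: 44.2
```

Request:
jog_arm(plan="0 0 0 0 0 0.2 150;0 0 0 0 0 0.1 150;0 0 0 0 0 0 150")

```text
time_s: 20.18
position: [0.5434, 0.0076, 0.0541]
tool_rot: [[-0.967, 0.255, -0.0], [0.255, 0.967, 0.0], [0.0, -0.0, -1.0]]
ft_force: [0.6, -0.9, -1.6]
grip_width: 0.0589
gripper_force: 44.2
```

Request:
jog_arm(plan="0 0 0 0 0 0.1 150;0 0 0 0 0 0.1 150;0 0 0 0 0 0 150")

```text
time_s: 20.43
position: [0.5435, 0.0076, 0.0521]
tool_rot: [[-0.967, 0.255, -0.0], [0.255, 0.967, 0.0], [0.0, -0.0, -1.0]]
ft_force: [0.3, 0.5, -1.1]
grip_width: 0.0586
gripper_force: 44.2
```

Request:
jog_arm(plan="0 0 0 0 0 0.1 150;0 0 0 0 0 0 150")

```text
time_s: 20.6
position: [0.5437, 0.0075, 0.0517]
tool_rot: [[-0.967, 0.255, 0.0], [0.255, 0.967, -0.0], [-0.0, -0.0, -1.0]]
ft_force: [-1.6, -0.5, 1.7]
grip_width: 0.0588
gripper_force: 44.6
```

Request:
jog_arm(plan="0 0 0 0 0 0 60;0 0 0 0 0 0 0;0 0 0 0 0 0 0;0 0 0 0 0 -2 0;0 0 0 0 0 -3 0;0 0 0 0 0 -3 0;0 0 0 1.54 3.65 0 0;0 0 0 1.54 3.65 0 0;0 0 0 1.54 3.65 0 0;0 0 0 1.54 3.65 0 60")

```text
time_s: 21.43
position: [0.5207, 0.1659, 0.1315]
tool_rot: [[-0.967, 0.256, 0.0], [0.256, 0.967, 0.0], [-0.0, 0.0, -1.0]]
ft_force: [0.3, -0.9, 0.1]
grip_width: 0.0756
gripper_force: 0.0
```

Request:
jog_arm(plan="0 0 0 1.54 3.65 0 60;0 0 0 1.54 3.65 0 60;0 0 0 1.54 3.65 0 60;0 0 0 1.54 3.65 0 60;0 0 6.7 0 0 0 60;0 0 6.7 0 0 0 60;0 0 6.7 0 0 0 60;0 0 6.7 0 0 0 60;0 0 6.7 0 0 0 60;0 0 6.7 0 0 0 60")

```text
time_s: 22.27
position: [0.4988, 0.3213, 0.1312]
tool_rot: [[-0.569, 0.822, -0.0], [0.822, 0.569, -0.0], [0.0, -0.0, -1.0]]
ft_force: [0.3, 0.8, 0.2]
grip_width: 0.0656
gripper_force: 0.0
```

Request:
jog_arm(plan="0 0 6.7 0 0 1 60;0 0 6.7 0 0 1 60;0 0 6.4 0 0 1 60;0 0 0 0 0 0 60;0 0 0 0 0 0 60")

```text
time_s: 22.68
position: [0.4988, 0.3213, 0.1011]
tool_rot: [[-0.266, 0.964, -0.001], [0.964, 0.266, -0.0], [-0.0, -0.001, -1.0]]
ft_force: [-0.2, -0.2, 0.4]
grip_width: 0.0651
gripper_force: 0.0
```

Run:
```python
from h import *
s=env.observe(); print(s['position'],s['grip_width'],np.round(s['q'],1),np.round(s['tool_rot'],3).tolist())
im2=topmean("side","wheel");im=topmean("top","wheel",.3); topmean("side","cap",.3)
a=cv2.resize(im2["pixels"][170:285,180:370],(760,460),interpolation=cv2.INTER_CUBIC)
cv2.imwrite("pics/s4c.png",a[:,:,::-1])
```

```text
[0.49875193 0.32125411 0.10112501] 0.06507440884141343 [21.4 32.9 78.2 -0.  68.9  5.9] [[-0.266, 0.964, -0.001], [0.964, 0.266, -0.0], [-0.0, -0.001, -1.0]]
side wheel 0.9 [539.2   3.3  61.9] 364 [531.4  -4.5  62.1]
side wheel 0.74 [353.8 287.1  16.1] 161 [350.8 273.4  16.2]
side wheel 0.41 [711.5 297.8   6.1] 126 [722.4 274.5   6.1]
top wheel 0.88 [542.1   9.8  61.1] 522 [541.7  10.8  61. ]
```

View pics/s4c.png

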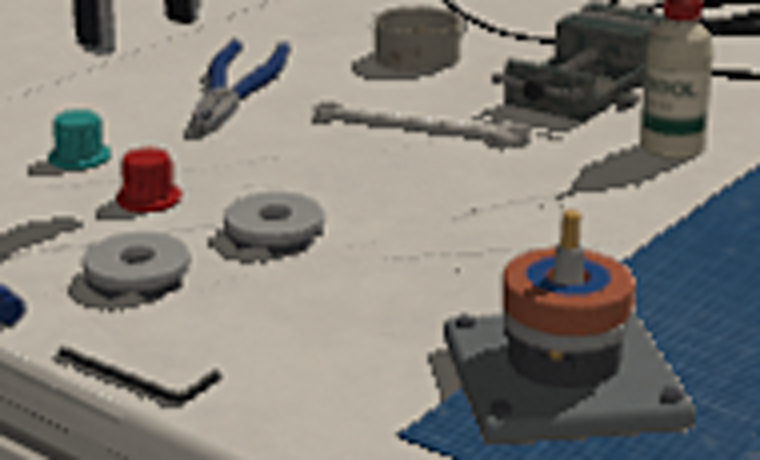

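Request:
jog_arm(plan="0 0 0 0 0 3 60;0 0 0 0 0 3 60;0 0 0 0 0 2 60;0 0 0 0 0 1 60;0 0 0 0 0 0 60;0 0 0 0 0 0 170;0 0 0 0 0 0 200;0 0 0 0 0 0 200;0 0 0 0 0 0 200;0 0 0 0 0 0 200", grip_force=25)

```text
time_s: 23.82
position: [0.4996, 0.3217, 0.013]
tool_rot: [[-0.263, 0.965, 0.003], [0.965, 0.263, 0.001], [0.0, 0.003, -1.0]]
ft_force: [-1.0, -0.9, 6.4]
grip_width: 0.0293
gripper_force: 24.5
```

Request:
jog_arm(plan="0 0 0 0 0 0 90;0 0 0 0 0 0 90;0 0 6.7 0 0 0 90;0 0 6.7 0 0 0 90;0 0 6.7 0 0 0 90;0 0 6.7 0 0 0 90;0 0 6.7 0 0 0 90;0 0 6.7 0 0 0 90;0 0 6.7 0 0 0 90;0 0 6.7 0 0 0 90")

```text
time_s: 24.65
position: [0.4988, 0.3213, 0.0113]
tool_rot: [[0.625, 0.78, -0.0], [0.78, -0.625, -0.0], [-0.0, -0.0, -1.0]]
ft_force: [-0.6, -0.2, -0.6]
grip_width: 0.0552
gripper_force: 0.0
```

Request:
jog_arm(plan="0 0 6.4 0 0 0 90;0 0 0 0 0 0 90;0 0 0 0 0 0 170;0 0 0 0 0 0 200;0 0 0 0 0 0 200;0 0 0 0 0 0 200", grip_force=40)

```text
time_s: 25.15
position: [0.499, 0.3214, 0.0116]
tool_rot: [[0.703, 0.711, 0.0], [0.711, -0.703, 0.0], [0.0, 0.0, -1.0]]
ft_force: [0.4, -0.0, 2.6]
grip_width: 0.0281
gripper_force: 39.6
```

Request:
jog_arm(plan="0 0 0 0 0 -2 210;0 0 0 0 0 -4 210;0 0 0 0 0 -4 210;0 0 0 0 0 -2 210;0 0 0 -2.13 2.804 0 210;0 0 0 -2.13 2.804 0 210;0 0 0 -2.13 2.804 0 210;0 0 0 -2.13 2.804 0 210;0 0 0 -2.13 2.804 0 210;0 0 0 -2.13 2.804 0 210")

```text
time_s: 25.98
position: [0.5281, 0.1105, 0.1312]
tool_rot: [[0.703, 0.711, -0.0], [0.711, -0.703, 0.0], [-0.0, -0.0, -1.0]]
ft_force: [0.0, 0.1, -0.6]
grip_width: 0.0282
gripper_force: 39.7
```

Request:
jog_arm(plan="0 0 0 -2.13 2.804 0 210;0 0 0 -2.13 2.804 0 210;0 0 0 -2.13 2.804 0 210;0 0 0 0 0 0.5 210;0 0 0 0 0 0.5 210;0 0 0 0 0 0.5 210;0 0 0 0 0 0 210;0 0 0 0 0 0 210")

```text
time_s: 26.65
position: [0.5427, 0.0086, 0.116]
tool_rot: [[0.703, 0.711, -0.001], [0.711, -0.703, 0.0], [-0.0, -0.001, -1.0]]
ft_force: [-0.3, 0.5, -0.3]
grip_width: 0.0285
gripper_force: 39.8
```

Request:
jog_arm(plan="0 0 0 0 0 0 210;0 0 0 0 0 0 210")

```text
time_s: 26.82
position: [0.5431, 0.0082, 0.1166]
tool_rot: [[0.703, 0.711, 0.0], [0.711, -0.703, -0.0], [0.0, 0.0, -1.0]]
ft_force: [0.0, -0.2, -0.4]
grip_width: 0.0284
gripper_force: 39.8
```

Request:
jog_arm(plan="0 0 0 -0.02 0.08 0.5 210;0 0 0 0 0 0.6 210;0 0 0 0 0 0.6 210;0 0 0 0 0 0.4 210;0 0 0 0 0 0.3 210;0 0 0 0 0 0 210;0 0 0 0 0 0 210")

```text
time_s: 27.4
position: [0.5434, 0.0068, 0.0921]
tool_rot: [[0.704, 0.71, -0.0], [0.71, -0.704, 0.0], [-0.0, -0.0, -1.0]]
ft_force: [-0.1, 0.2, -0.2]
grip_width: 0.0285
gripper_force: 39.8
```

Request:
jog_arm(plan="0 0 0 0 0 0.15 210;0 0 0 0 0 0.15 210;0 0 0 0 0 0 210")

```text
time_s: 27.65
position: [0.5434, 0.0068, 0.0892]
tool_rot: [[0.704, 0.71, -0.0], [0.71, -0.704, 0.0], [-0.0, -0.0, -1.0]]
ft_force: [-0.1, -0.1, -0.4]
grip_width: 0.0283
gripper_force: 39.8
```

Request:
jog_arm(plan="0 0 0 0 0 0.15 210;0 0 0 0 0 0.15 210;0 0 0 0 0 0 210")

```text
time_s: 27.9
position: [0.5433, 0.0068, 0.086]
tool_rot: [[0.704, 0.71, -0.0], [0.71, -0.704, 0.0], [-0.0, -0.0, -1.0]]
ft_force: [0.1, -0.6, -0.7]
grip_width: 0.0282
gripper_force: 39.8
```

Request:
jog_arm(plan="0 0 0 0 0 0.15 210;0 0 0 0 0 0.15 210;0 0 0 0 0 0 210")

```text
time_s: 28.15
position: [0.5433, 0.0068, 0.083]
tool_rot: [[0.704, 0.71, -0.0], [0.71, -0.704, 0.0], [-0.0, -0.0, -1.0]]
ft_force: [0.3, -0.4, -0.5]
grip_width: 0.028
gripper_force: 39.8
```

Request:
jog_arm(plan="0 0 0 0 0 0.1 210;0 0 0 0 0 0.1 210;0 0 0 0 0 0 210")

```text
time_s: 28.4
position: [0.5434, 0.0067, 0.0813]
tool_rot: [[0.704, 0.71, -0.0], [0.71, -0.704, -0.0], [-0.0, 0.0, -1.0]]
ft_force: [0.3, -0.1, 0.3]
grip_width: 0.0283
gripper_force: 39.8
```

Request:
jog_arm(plan="0 0 0 0 0 0.1 210;0 0 0 0 0 0.1 210;0 0 0 0 0 0 210")

```text
time_s: 28.65
position: [0.5435, 0.0068, 0.0796]
tool_rot: [[0.704, 0.71, 0.0], [0.71, -0.704, -0.0], [0.0, 0.0, -1.0]]
ft_force: [-1.6, -0.2, 4.3]
grip_width: 0.0287
gripper_force: 40.2
```

Request:
jog_arm(plan="0 0 0 0 0 0.1 210;0 0 0 0 0 0.1 210;0 0 0 0 0 0 210")

```text
time_s: 28.9
position: [0.5435, 0.0068, 0.0775]
tool_rot: [[0.704, 0.71, 0.0], [0.71, -0.704, -0.0], [0.0, 0.0, -1.0]]
ft_force: [-2.7, -0.9, 3.8]
grip_width: 0.0287
gripper_force: 40.2
```

Request:
jog_arm(plan="0 0 0 0 0 0.1 210;0 0 0 0 0 0.1 210;0 0 0 0 0 0 210")

```text
time_s: 29.15
position: [0.5435, 0.0068, 0.0755]
tool_rot: [[0.704, 0.71, 0.0], [0.71, -0.704, -0.0], [0.0, 0.0, -1.0]]
ft_force: [-2.7, -0.1, 3.9]
grip_width: 0.028
gripper_force: 40.2
```

Request:
jog_arm(plan="0 0 0 0 0 0.1 210;0 0 0 0 0 0.05 210;0 0 0 0 0 0 210")

```text
time_s: 29.4
position: [0.5435, 0.0068, 0.074]
tool_rot: [[0.704, 0.71, 0.0], [0.71, -0.704, -0.0], [0.0, 0.0, -1.0]]
ft_force: [-1.9, 0.2, 3.2]
grip_width: 0.0283
gripper_force: 40.3
```

Request:
jog_arm(plan="0 0 0 0 0 0.05 210;0 0 0 0 0 0.05 210;0 0 0 0 0 0 210")

```text
time_s: 29.65
position: [0.5435, 0.0067, 0.0734]
tool_rot: [[0.704, 0.71, 0.0], [0.71, -0.704, -0.0], [0.0, 0.001, -1.0]]
ft_force: [-3.5, -0.1, 9.0]
grip_width: 0.0285
gripper_force: 40.6
```

Request:
jog_arm(plan="0 0 0 0 0 0.05 210;0 0 0 0 0 0 210")

```text
time_s: 29.82
position: [0.5435, 0.0067, 0.0734]
tool_rot: [[0.704, 0.71, 0.001], [0.71, -0.704, -0.0], [0.0, 0.001, -1.0]]
ft_force: [-5.4, 0.2, 12.6]
grip_width: 0.0282
gripper_force: 41.1
```

Request:
jog_arm(plan="0 0 0 0 0 -0.05 210;0 0 0 0 0 0 60;0 0 0 0 0 0 60;0 0 0 0 0 0 60;0 0 0 0 0 -2 60;0 0 0 0 0 -3 60;0 0 0 0 0 -4 60;0 0 0 -4 0 -2 60;0 0 0 -4 0 0 60;0 0 0 0 0 0 60")

```text
time_s: 30.65
position: [0.4862, -0.0508, 0.1823]
tool_rot: [[0.706, 0.708, -0.0], [0.708, -0.706, -0.001], [-0.001, 0.001, -1.0]]
ft_force: [0.8, 0.2, 0.0]
grip_width: 0.0653
gripper_force: 0.0
```

Run:
```python
from h import *
im2=topmean("side","cap",.3);im=topmean("top","cap",.3);topmean("side","wheel",.5)
a=cv2.resize(im2["pixels"][190:285,270:370],(400,380),interpolation=cv2.INTER_CUBIC)
b=cv2.resize(im["pixels"][150:245,290:390],(400,380),interpolation=cv2.INTER_CUBIC)
cv2.imwrite("pics/s5c.png",np.hstack([a,b])[:,:,::-1])
```

```text
side cap 0.61 [494.5 404.1  30. ] 49 [477.7 369.4  30.2]
side cap 0.58 [541.9   5.6  91.8] 106 [519.1 -15.8  92.1]
top cap 0.72 [493.8 407.8  29.5] 132 [492.7 402.6  29.5]
top cap 0.71 [542.8   9.6  90.8] 164 [540.   15.1  90.6]
side wheel 0.9 [531.7  -1.4  61.8] 202 [529.3  -4.9  61.9]
```

View pics/s5c.png

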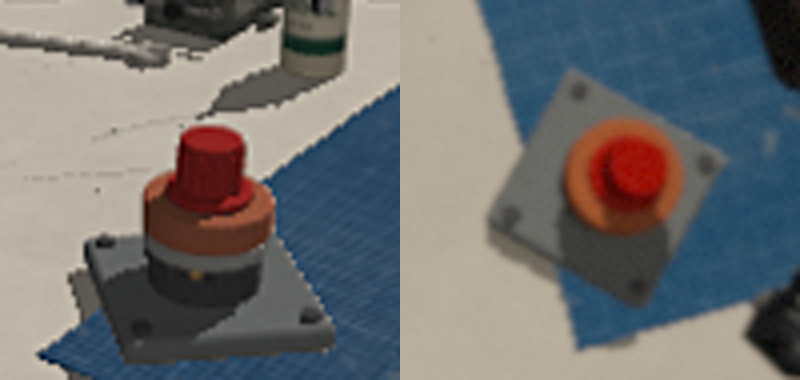

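The cap's top reads 91.8 mm, which is the wheel's top at 61.8 plus 30, so it is home. The stack looks level and centred, and the arm is clear.

```bash
python3 -c "
from rig import job
print(job.close_job())"
```

```text
the job is handed in; nothing more can be done
None
```

The arbor is built up and the job handed in at about 31 s of the 72 s allowed: by the camera heights the dog plate, wheel and cap are all home, and no force reading went above about 13 N; the judge's verdict was not shown.

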